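# Shut and bolt the drill-bit chest

## Robot

A 7-joint arm with a two-finger parallel gripper is mounted at the origin on the work surface. World frame = base frame: x ahead of the robot, y to its left, z up, the work surface at z = 0. Lengths are in m, angles in rad, forces in N, time in s.
With the tool pointing down it reaches from about 0.35 to 0.9 m from the base axis. Payload 7.2 kg.
Tool frame: the origin (TCP) lies on the centre line of the jaws, within the pads' length; the fingertips stand 22 mm ahead of it and the grasp point (between the pads) lies 3 mm ahead of it; z points along the fingers, y is the line along which they close (so a half turn about z gives the same grasp; the last joint's range is limited). The gripper opens to 85 mm and grips with 20 to 120 N. Pads are 22 mm wide; open, the fingers measure 114 mm over their backs; the gripper's body (76 mm by 85 mm) begins 54 mm behind the grasp point. The pads swing forward as they close: fully open they stand 13 mm farther back than shut.
Start: joints at [-1.307, 0.411, -0.013, 1.596, 0.006, 1.134, -0.082], TCP at [0.204, 0.591, 0.253] pointing down, gripper open.
Joint ranges: [-2.95, 2.95], [-0.29, 1.99], [-1.47, 1.44], [0.14, 2.54], [-1.03, 4.17], [0.13, 1.85], [-2.86, 2.86]. Speed limits (rad/s): [2.39, 2.39, 3.01, 3.01, 3.14, 3.14, 3.14].

## Interface

Orientations are given as [roll, pitch, yaw] about the fixed x, y, z axes, in that order (R = Rz(yaw) Ry(pitch) Rx(roll)).
In Python, from rig import r gives the robot as it stands. The module is installed in compiled form; this text tells all that it offers.
- The arm moves only by the tool apply_moves, never from a script. Its argument "moves" is a list of rows, each a list of 7 numbers: the closure, from -1 (fully open) to 1 (shut), then the shift along the world's x, y, z in mm, then the turn, a rotation vector about the world's x, y, z in degrees. In form: [[gripper, tx, ty, tz, wx, wy, wz], ...]. A call has 1 to 12 rows; each row is the pose to reach, as a shift and turn from the pose commanded when the call began; what a row does not reach only later rows make up. A row lasts 1/10 s, in which the tool goes at most 50 mm and 8.59 degrees, less where a joint would pass 70% of its speed; a pose out of reach is approached as far as the arm can. A call with a gripper value outside its range is refused whole. The fingers move at their own pace and stop on an object; "squeeze" is the grip in N (left out, the last holds). Time passes only in rows, so rows that repeat a pose let the fingers close. It gives the time, the measured TCP pose, the force, the opening and the grip force at its end, in the units of the state.
- r.sense(): the state, without advancing time (a new reading comes with each control period).
- r.capture(name): name is "scene" or "side" or "wrist"; returns (picture, depth): 420x560x3 uint8, red, green, blue; 420x560 float32, m along the optical axis (not along the pixel's ray), 0 where there is no reading.
- r.camera_info(name): a dict with "intrinsics" (3x3 intrinsics, pixels), "extrinsics" (4x4, takes a point from world to camera coordinates); the wrist camera has in their place "hand_eye" (4x4, takes a point from camera to tool coordinates, whose origin is the TCP and whose axes are the flange's). Camera axes: x right, y up, looking along -z (the intrinsics and any distortion apply to the point x, -y, -z); pixel columns grow to the right and rows downward; lengths in m; the calibration is good to about 2 mm. A picture is of the moment at which its call begins: read the wrist's pose just before it. camera_info takes no time and is no camera call.
- r.hand_in(): hands the job in; it is judged then, once.
The state is a dict: "t": time; "joints": joint angles; "qvel": joint speeds; "joint_torque": joint torques, N m; "position": TCP position; "tool_rot": TCP orientation; "contact_force": force on the tool from outside, world axes, zero at the start; "wrist_torque": the same for the moment, N m; "grip_width": finger opening in m; "grasp_force": force on a finger pad.
Only numpy, scipy, OpenCV 4.12 (cv2) and the standard library are available. Lean on these libraries where they do the work, as an engineer would, in place of code of your own. Each camera call takes 0.05 s, during which the arm holds its last target. There are 200 camera calls.

## Task

Shut the plywood drill-bit chest: gently push its raised lid down flat with your fingertips, without slamming it, and only then push the knob of the steel bolt so that the bolt slides fully home over the lid. Do not grip or lift anything: leave the chest, and the tin and the other things around it, where they stand, and finish clear.

Things in the scene. Friction and masses are not known exactly. Their poses are not given: they have to be found in the camera images.
- chest: (sizes in mm) the plywood chest, loose on the bench, 4 kg, 180 (its x) x 280 (its y) x 90 high. Origin: centre of its underside, z up. The lid's hinge is at its +y end. A fixed deck, top at z = 90, covers its -y end (y -140 to -60) and carries the sliding bolt. The lid covers the rest (y -59 to +139); shut, its top is flush with the deck
- lid (a joint): angle of the lid, rad: 0 = shut flat, 1.57 = upright. A panel 180 wide, 9 thick, reaching 199 from its hinge axis. The hinge is stiff: the lid stays where it is left; moving it takes 2 to 6 N near its free edge. A steel keeper loop (28 wide, 10 along, 16 high) stands on its outer face, centred 184 from the hinge axis, mid-width
- lid_hinge (a point): the middle of the lid's hinge axis, at (0, 140, 85.5) in the chest's frame, with the chest's axes; the axis runs along the chest's x. The open lid's free edge lies up from it and towards the chest's -y
- lid_push (a point): a point on the lid's outer face (the top face when shut), in the middle of its width, 150 from the hinge axis; its z axis is the outward normal of that face, its -y axis points to the free edge
- bolt (a joint): how far the bolt is shot, m: 0 = fully drawn back, 0.035 = fully home (end stop), with its rod through the keeper on the lid. It slides to the chest's +y, takes about 2.5 N to move, and stays where it is left
- bolt_knob (a point): centre of the top of the bolt's upright round knob, diameter 12, top 42 above the deck (z = 132 in the chest's frame), on the chest's line x = 0, at y = -110 when the joint is 0. Its rod (diameter 8, axis 6.5 above the deck) runs along y through two guides (26 wide, 13 high, at y = -131 and -66): push the knob 17 or more above the deck
- tin: a small upright closed steel tin, diameter 36, height 40, standing on the chest's deck about 60 to the +x side of the bolt; origin at the centre of its underside. A bystander: leave it standing
- glue: a white glue bottle, diameter 52, height 150, standing on the bench beside the chest's -x side; origin at the centre of its underside. A bystander
- offcut: a wooden offcut, 110 x 45 x 28 high, lying on the bench past the chest's bolt (-y) side; origin at the centre of its underside. A bystander
- tape: a tape measure, 70 x 38 x 65 high, on the bench; origin at the centre of its underside. A bystander
- driver: a screwdriver lying on the bench; origin under its middle. A bystander
- drill: a cordless drill standing on its battery (120 x 75), about 205 high; origin at the centre of its underside. A bystander
- jar: a clear jar with a steel cap, diameter 70, height 90, on the bench; origin at the centre of its underside. A bystander

How it is judged:
On the way, in this order (a step that is already met when the one before it is completed fails the run):
1. the lid is shut while the bolt is still drawn back (value of joint lid below 0.03 rad and value of joint bolt below 0.015 m), for 0.2 s.
2. the bolt is home over the shut lid (value of joint lid below 0.03 rad and value of joint bolt above 0.031 m), for 0.2 s.
At the end, for the whole second after the job is handed in: The lid is shut (within 0.03 rad), the bolt is at least 31 of its 35 mm home, the chest stands level, at rest and within 30 mm of where it was, and the tin stands upright (all of step 2 and linear speed of chest below 0.02 m/s and distance of chest from where it was at the start of the episode below 0.03 m and angle between chest's own z axis and vertical below 0.05 rad and angle between tin's own z axis and vertical below 0.15 rad); the robot touches nothing.
It fails at once if the chest is lifted, dragged more than 40 mm or tipped (distance of chest from where it was at the start of the episode above 0.04 m or angle between chest's own z axis and vertical above 0.12 rad).
It fails at once if the lid is slammed (faster than 3.5 rad/s) (velocity of joint lid below -3.5 rad/s).
It fails at once if the chest, its lid or its bolt is gripped hard or forced (over 45 N) (contact force between the fingers and chest above 45 N).
It fails at once if the tin on the deck is knocked over, lifted off it, or moved more than 50 mm (distance of tin from where it was at the start of the episode above 0.05 m or angle between tin's own z axis and vertical above 0.4 rad or z of tin in the frame of chest above 0.105 m).
It fails at once if another bystander is lifted, or moved more than 40 mm (distance of any of glue, offcut, tape, driver, drill, jar from where it was at the start of the episode above 0.04 m or height (world z) of any of glue, offcut, tape, driver, drill, jar above 0.025 m).
It also fails if it takes over 48 s, if anything falls off the work surface, if the arm or the gripper's body presses on something with over 40 N, if the wrist force passes 120 N, or if a joint passes its speed limit or range.

## Working session

There is one attempt and no reset: what is moved stays moved. The work goes in short steps, Python scripts to look and compute and a tool call to move; the robot and the scene stay as the last step left them, time stands still between calls to the robot, and variables do not carry over. Pictures are saved under pics/ and viewed, at most 10 in all, crops included, and the job is handed in when it is done.

Besides the shell and the picture viewer there is one more tool, called after "Request:" by a JSON object that holds its "fn" and its "kwargs". apply_moves: Moves the arm, as the interface text tells. Its arguments: {"type":"object","properties":{"moves":{"type":"array"},"squeeze":{"type":"number"}},"required":["moves"]}

```bash
mkdir -p pics; cat > h.py <<'E'
from rig import r
import numpy as np, cv2
def cap(n):
    p,d=r.capture(n); return p,d
def save(n,p): cv2.imwrite('pics/'+n,p[:,:,::-1])
def cloud(n,d):
    i=r.camera_info(n);K=i['intrinsics'];E=np.array(i['extrinsics'])
    v,u=np.mgrid[:d.shape[0],:d.shape[1]]
    X=np.stack([(u-K[0][2])/K[0][0]*d,-(v-K[1][2])/K[1][1]*d,-d,np.ones_like(d)],-1)
    return (X@np.linalg.inv(E).T)[...,:3]
E
python3 - <<'E'
from h import *
for n in ('scene','side'):
    p,d=cap(n); save(n+'0.png',p); np.savez(n+'0.npz',p=p,d=d)
    i=r.camera_info(n); print({k:(np.round(v,3).tolist() if not isinstance(v,str) else v) for k,v in i.items()})
print(r.sense())
E
```

```text
{'intrinsics': [[382.422, 0.0, 278.797], [0.0, 382.422, 209.85], [0.0, 0.0, 1.0]], 'extrinsics': [[-0.299, 0.954, -0.001, 0.179], [-0.601, -0.188, 0.777, 0.224], [0.741, 0.233, 0.629, -1.432], [0.0, 0.0, 0.0, 1.0]]}
{'intrinsics': [[448.888, 0.0, 285.291], [0.0, 448.888, 209.292], [0.0, 0.0, 1.0]], 'extrinsics': [[0.963, -0.268, -0.013, -0.526], [0.151, 0.501, 0.852, -0.174], [-0.222, -0.823, 0.523, -1.386], [0.0, 0.0, 0.0, 1.0]]}
{'t': 0.1, 'joints': array([-1.30720639,  0.41181331, -0.01273361,  1.59698501,  0.00558905,
        1.13430637, -0.08214048]), 'qvel': array([-0.00037507,  0.00051916, -0.00041617, -0.0022863 , -0.00131988,
        0.00085488, -0.00056906]), 'joint_torque': array([ 1.78147398e-03, -6.01830769e+01,  6.83626123e-01, -3.00089121e+01,
        1.40019099e-02,  6.46102242e-03,  3.93216442e-05]), 'position': array([0.20346466, 0.59049945, 0.25253105]), 'tool_rot': array([-3.14011852e+00,  8.59750607e-05,  2.80990180e+00]), 'contact_force': array([-0.23541616,  0.18573411, -1.04248102]), 'wrist_torque': array([ 0.03108194, -0.01373728,  0.00979505]), 'grasp_force': 0.0, 'grip_width': 0.08555118557794032}
```

View pics/scene0.png

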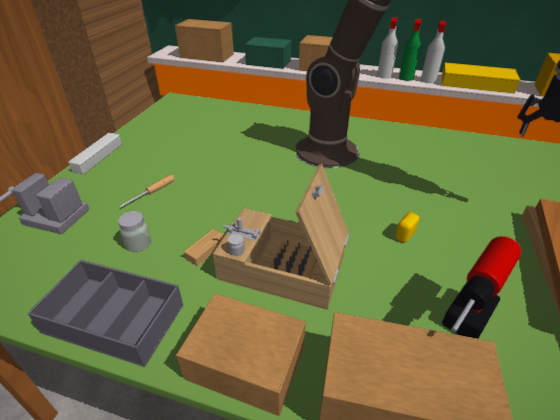

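View pics/side0.png

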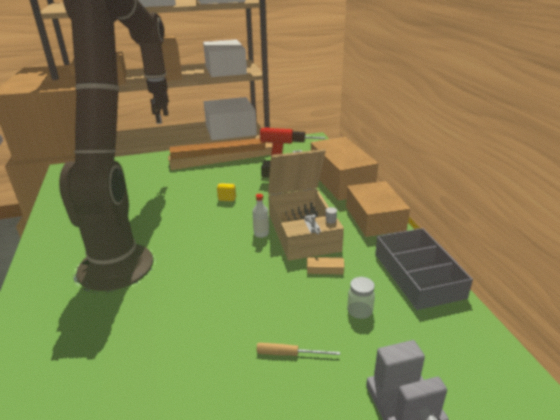

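The scene view shows the chest with its deck at about (245,235), the bolt knob at (239,225), the tin at (236,243) and the raised lid at (325,225). The side view shows the glue bottle on the robot's side of the chest at (261,215), with the knob near (311,222) and the tin near (331,215). Next I'll measure the chest's pose.

```bash
python3 - <<'E'
from h import *
P={}
for n in ('scene','side'):
    f=np.load(n+'0.npz'); P[n]=cloud(n,f['d']); 
    for name,(u,v) in {'scene':dict(deck=(255,222),deckl=(225,262),knob=(239,224),tin=(236,240),lidtop=(320,172),lid=(330,240)),'side':dict(deck=(295,240),knob=(311,222),tin=(331,213),lid=(298,180),glue=(261,222))}[n].items(): print(n,name,P[n][v,u].round(3))
A=[]
for n in P:
    X=P[n].reshape(-1,3)
    c=X[(X[:,0]>.3)&(X[:,0]<.95)&(X[:,1]>-.2)&(X[:,1]<.35)]
    t=c[(abs(c[:,2]-.09)<.004)]
    print(n,len(t))
    import math
    m=((abs(P[n][...,2]-.09)<.005)&(P[n][...,0]>.3)&(P[n][...,0]<.9)&(P[n][...,1]>-.25)&(P[n][...,1]<.35)).astype(np.uint8)
    k,l,s,ce=cv2.connectedComponentsWithStats(m)
    for j in range(1,k):
        if s[j,4]>60:
            q=P[n][l==j][:,:2].astype(np.float32); b=cv2.minAreaRect(q*1000); print(j,s[j].tolist(),b)
    im=np.load(n+'0.npz')['p']; x0,y0=(190,150) if n=='scene' else (230,140)
    cr=im[y0:y0+150,x0:x0+170]; save(n+'c.png',cv2.resize(cr,None,fx=4,fy=4,interpolation=2)[:600,:680])
E
```

```text
scene deck [ 0.564 -0.074  0.09 ]
scene deckl [ 0.698 -0.1    0.071]
scene knob [ 0.612 -0.096  0.118]
scene tin [ 0.68  -0.075  0.132]
scene lidtop [0.549 0.08  0.263]
scene lid [0.631 0.129 0.146]
side deck [ 0.543 -0.123  0.07 ]
side knob [ 0.607 -0.084  0.099]
side tin [ 0.666 -0.099  0.131]
side lid [0.626 0.12  0.141]
side glue [0.469 0.019 0.061]
scene 8538
1 [213, 208, 58, 55, 1193] ((609.124267578125, -87.49369049072266), (81.2806396484375, 184.61988830566406), 87.95296478271484)
6 [327, 248, 16, 37, 90] ((649.9784545898438, 154.65382385253906), (12.226016998291016, 113.85598754882812), 83.81919860839844)
8 [190, 293, 115, 68, 4344] ((854.322509765625, 19.64569091796875), (200.3193817138672, 99.98736572265625), 87.29267120361328)
side 2088
1 [323, 162, 41, 19, 101] ((812.7355346679688, 225.0098114013672), (83.15473937988281, 181.00537109375), 36.84684753417969)
3 [348, 183, 48, 33, 833] ((849.4232177734375, 18.883636474609375), (206.5612030029297, 100.32546997070312), 89.82757568359375)
4 [268, 186, 50, 9, 93] ((615.8929443359375, 145.8466033935547), (11.24831485748291, 179.44790649414062), 87.8371810913086)
6 [315, 217, 29, 17, 284] ((654.6943359375, -93.86260223388672), (91.55250549316406, 88.15885925292969), 89.99589538574219)
7 [282, 218, 35, 20, 435] ((563.1568603515625, -89.00273132324219), (87.81404113769531, 88.6480712890625), 88.12419128417969)
```

View pics/scenec.png

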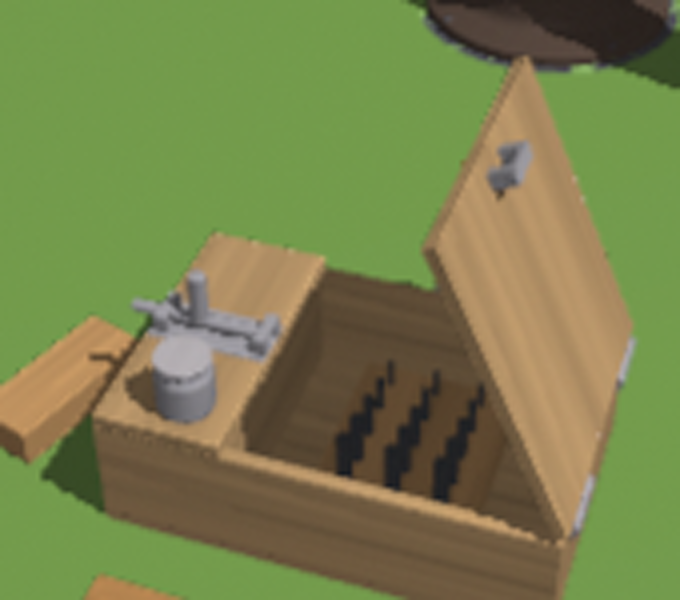

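View pics/sidec.png

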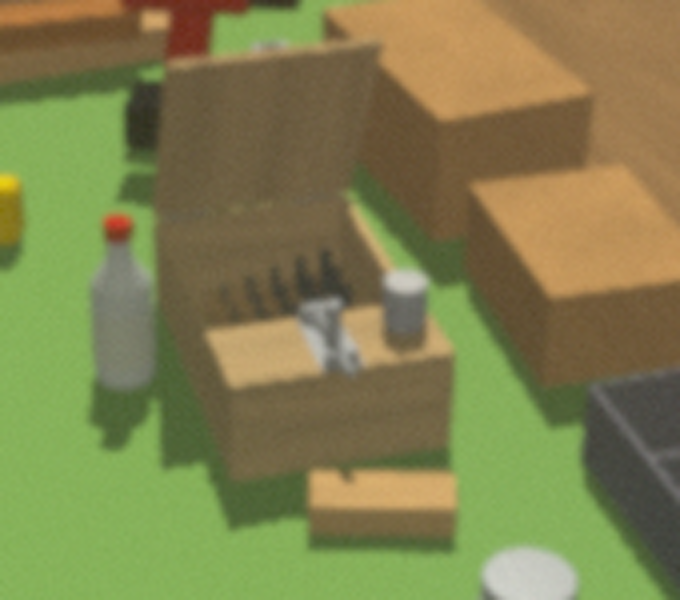

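The crops match: knob top at scene pixel (239,219), keeper on the lid's outer face at (318,192), hinge end on the right. Now I'll fit the lid plane and check the yaw.

```bash
python3 - <<'E'
from h import *
X=cloud('scene',np.load('scene0.npz')['d'])
m=(X[...,0]>.5)&(X[...,0]<.73)&(X[...,1]>.03)&(X[...,1]<.18)&(X[...,2]>.105)&(X[...,2]<.32)
m[:,:295]=0
q=X[m]
for _ in range(6):
    c=q.mean(0); n=np.linalg.svd(q-c,full_matrices=False)[2][2]; n*=np.sign(n[1]); q2=q[abs((q-c)@n)<.006]; 
    q=q2
print(len(q),c.round(4),n.round(4),'lid angle',np.arctan2(n[1],n[2]),'yaw',np.degrees(np.arctan2(-n[0],n[1])))
print(q.min(0),q.max(0))
# vertical faces: +x wall of chest
for lo,hi,ax in(((.66,-.12,.02),(.74,.15,.08),0),):
    w=X[(X>np.array(lo)).all(-1)&(X<np.array(hi)).all(-1)]
    vx,vy,x0,y0=cv2.fitLine(w[:,:2].astype(np.float32),cv2.DIST_HUBER,0,.01,.01).ravel(); print('wall',len(w),vx,vy,x0,y0)
# knob & tin
for lo,hi in (((.59,-.13,.108),(.63,-.06,.14)),((.64,-.13,.1),(.7,-.05,.14))):
  for nn in('scene','side'):
    Y=cloud(nn,np.load(nn+'0.npz')['d']); w=Y[(Y>np.array(lo)).all(-1)&(Y<np.array(hi)).all(-1)]; print(nn,len(w),np.median(w,0).round(4),w.max(0).round(3),w.min(0).round(3))
E
```

```text
2902 [0.6281 0.1081 0.1938] [0.0304 0.9129 0.407 ] lid angle 1.151460724840328 yaw -1.9069502283942146
[0.52380672 0.0664017  0.10503955] [0.70667891 0.14964702 0.27123514]
wall 2039 0.023839198 0.9997158 0.70045376 -0.012768465
scene 51 [ 0.6123 -0.0958  0.1229] [ 0.616 -0.091  0.135] [ 0.605 -0.103  0.108]
side 31 [ 0.6093 -0.1012  0.1225] [ 0.616 -0.093  0.132] [ 0.603 -0.107  0.108]
scene 269 [ 0.6826 -0.0765  0.125 ] [ 0.693 -0.063  0.133] [ 0.658 -0.096  0.1  ]
side 138 [ 0.6704 -0.0911  0.1207] [ 0.692 -0.06   0.132] [ 0.655 -0.102  0.1  ]
```

Request:
{"fn": "apply_moves", "kwargs": {"moves": [[1,0,0,50,0,0,0],[1,0,0,100,0,0,0],[1,0,0,150,0,0,0],[1,20,-20,200,0,0,0],[1,410,-430,200,0,0,17],[1,410,-430,200,0,0,17],[1,410,-430,200,0,0,17],[1,410,-430,200,0,0,17],[1,410,-430,200,0,0,17],[1,410,-430,200,0,0,17],[1,410,-430,200,0,0,17],[1,410,-430,200,0,0,17]], "squeeze": 40}}

```text
t: 1.3
position: [0.4963, 0.2834, 0.4512]
tool_rot: [-3.142, -0.0, 3.107]
contact_force: [0.3, 1.4, 0.1]
grip_width: -0.0002
grasp_force: 0.0
```

Request:
{"fn": "apply_moves", "kwargs": {"moves": [[1,35,-35,0,0,0,0],[1,70,-70,0,0,0,0],[1,105,-105,0,0,0,0],[1,115,-122,0,0,0,0],[1,115,-122,-40,0,0,0],[1,115,-122,-80,0,0,0],[1,115,-122,-120,0,0,0],[1,115,-122,-160,0,0,0],[1,115,-122,-190,0,0,0],[1,115,-122,-200,0,0,0],[1,115,-122,-200,0,0,0]]}}

```text
t: 2.4
position: [0.6097, 0.1631, 0.25]
tool_rot: [-3.14, -0.003, 3.107]
contact_force: [0.5, -0.0, 0.8]
grip_width: 0.0
grasp_force: 0.0
```

```bash
python3 - <<'E'
from h import *
p,d=cap('scene'); save('a.png',cv2.resize(p[100:310,200:440],None,fx=2.5,fy=2.5))
s=r.sense();print(s['position'],s['contact_force'])
E
```

```text
[0.61060985 0.16325967 0.25180879] [0.37934632 0.43959793 0.04896121]
```

View pics/a.png

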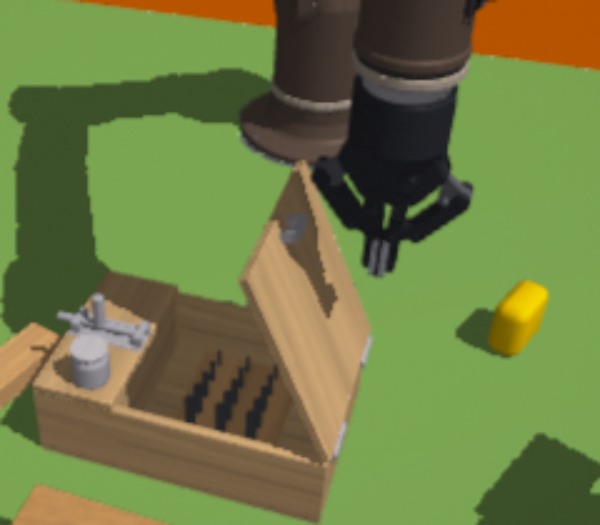

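The closed gripper's linkage bulges along its closing line, on the lid's side, near (330,180) in this crop. The fingertips are at (378,270), clear of the lid. I'll turn the tool 90° so the slim side faces the lid.

Request:
{"fn": "apply_moves", "kwargs": {"moves": [[1,4,0,0,0,0,-8.5],[1,4,0,0,0,0,-17],[1,4,0,0,0,0,-25.5],[1,4,0,0,0,0,-34],[1,4,0,0,0,0,-42.5],[1,4,0,0,0,0,-51],[1,4,0,0,0,0,-59.5],[1,4,0,0,0,0,-68],[1,4,0,0,0,0,-76.5],[1,4,0,0,0,0,-85],[1,4,0,0,0,0,-90],[1,4,0,0,0,0,-90]]}}

```text
t: 3.65
position: [0.6153, 0.1638, 0.2536]
tool_rot: [3.139, -0.002, 1.535]
contact_force: [0.5, 0.4, 0.2]
grip_width: 0.0
grasp_force: 0.0
```

Request:
{"fn": "apply_moves", "kwargs": {"moves": [[1,0,-15,0,0,0,0],[1,0,-30,0,0,0,0],[1,0,-40,0,0,0,0],[1,0,-46,0,0,0,0],[1,0,-52,0,0,0,0],[1,0,-56,0,0,0,0]]}}

```text
t: 4.25
position: [0.6143, 0.1074, 0.2511]
tool_rot: [-3.141, -0.001, 1.536]
contact_force: [1.4, 3.7, -3.1]
grip_width: -0.0005
grasp_force: 1.6
```

Request:
{"fn": "apply_moves", "kwargs": {"moves": [[1,0,-7,-3,0,0,0],[1,0,-14,-7,0,0,0],[1,0,-21,-11,0,0,0],[1,-1,-27,-15,0,0,0],[1,-1,-34,-19,0,0,0],[1,-1,-40,-24,0,0,0],[1,-1,-46,-29,0,0,0],[1,-1,-51,-34,0,0,0],[1,-2,-56,-40,0,0,0],[1,-2,-62,-46,0,0,0],[1,-2,-66,-52,0,0,0],[1,-2,-71,-59,0,0,0]]}}

```text
t: 5.45
position: [0.6124, 0.0356, 0.1919]
tool_rot: [3.142, 0.0, 1.536]
contact_force: [-0.4, 0.3, 3.2]
grip_width: 0.0
grasp_force: 1.1
```

Request:
{"fn": "apply_moves", "kwargs": {"moves": [[1,0,-4,-6,0,0,0],[1,0,-8,-13,0,0,0],[1,0,-11,-20,0,0,0],[1,0,-14,-27,0,0,0],[1,0,-17,-34,0,0,0],[1,0,-19,-42,0,0,0],[1,0,-21,-49,0,0,0],[1,0,-23,-56,0,0,0],[1,0,-24,-61,0,0,0]]}}

```text
t: 6.35
position: [0.6122, 0.0125, 0.1305]
tool_rot: [-3.141, -0.0, 1.536]
contact_force: [-1.3, 0.7, 1.6]
grip_width: -0.0002
grasp_force: 0.9
```

Request:
{"fn": "apply_moves", "kwargs": {"moves": [[1,0,0,-5,0,0,0],[1,0,0,-9,0,0,0],[1,0,0,-13,0,0,0],[1,0,0,-15,0,0,0],[1,0,0,-16,0,0,0],[1,0,0,-17,0,0,0]]}}

```text
t: 6.95
position: [0.6125, 0.0121, 0.1144]
tool_rot: [3.141, 0.0, 1.536]
contact_force: [-1.5, -1.3, 1.7]
grip_width: 0.0001
grasp_force: 0.9
```

Request:
{"fn": "apply_moves", "kwargs": {"moves": [[1,0,0,-1,0,0,0],[1,0,0,-2,0,0,0],[1,0,0,-2,0,0,0]]}}

```text
t: 7.25
position: [0.6124, 0.0124, 0.1123]
tool_rot: [3.141, -0.0, 1.536]
contact_force: [0.2, -0.0, 0.1]
grip_width: -0.0001
grasp_force: 0.4
```

Request:
{"fn": "apply_moves", "kwargs": {"moves": [[1,0,0,-1,0,0,0],[1,0,0,-1,0,0,0]]}}

```text
t: 7.45
position: [0.6125, 0.0124, 0.1121]
tool_rot: [3.141, -0.001, 1.536]
contact_force: [-2.6, -0.7, 8.8]
grip_width: 0.0001
grasp_force: 4.1
```

Request:
{"fn": "apply_moves", "kwargs": {"moves": [[1,0,0,-1,0,0,0],[1,0,0,-1,0,0,0],[1,0,0,-1,0,0,0]]}}

```text
t: 7.75
position: [0.6125, 0.0124, 0.112]
tool_rot: [3.141, -0.001, 1.536]
contact_force: [-5.5, 0.5, 16.4]
grip_width: 0.0002
grasp_force: 8.1
```

Request:
{"fn": "apply_moves", "kwargs": {"moves": [[1,0,0,15,0,0,0],[1,0,0,50,0,0,0],[1,0,0,90,0,0,0],[1,0,0,120,0,0,0],[1,-1,-40,120,0,0,0],[1,-2,-80,120,0,0,0],[1,-3,-120,120,0,0,0],[1,-3,-150,120,0,0,0],[1,-3,-158,120,0,0,0],[1,-3,-158,120,0,0,0]]}}

```text
t: 8.75
position: [0.6091, -0.1471, 0.2307]
tool_rot: [3.141, 0.0, 1.533]
contact_force: [0.1, 0.7, -0.3]
grip_width: -0.0001
grasp_force: 0.0
```

```bash
python3 - <<'E'
from h import *
p,d=cap('scene'); X=cloud('scene',d); save('b.png',cv2.resize(p[130:310,180:400],None,fx=3,fy=3))
s=r.sense();print(s['position'],s['contact_force'])
lo,hi=(.52,-.03,.08),(.7,.14,.1)
w=X[(X>np.array(lo)).all(-1)&(X<np.array(hi)).all(-1)]
A=np.c_[w[:,:2],np.ones(len(w))];print(len(w),np.linalg.lstsq(A,w[:,2],rcond=None)[0])
for nn in('scene','side'):
    Y=X if nn=='scene' else cloud(nn,cap(nn)[1]); w=Y[(Y>np.array((.59,-.13,.108))).all(-1)&(Y<np.array((.63,-.06,.138))).all(-1)]; print(nn,len(w),np.median(w,0).round(4),w.max(0).round(3),w.min(0).round(3))
E
```

```text
[ 0.60943849 -0.14520314  0.23041257] [-0.03388184 -0.25340236  1.22006449]
3780 [-0.00193151 -0.00018221  0.09197447]
scene 51 [ 0.6119 -0.0969  0.1238] [ 0.617 -0.091  0.134] [ 0.604 -0.104  0.108]
side 32 [ 0.6087 -0.1018  0.1207] [ 0.614 -0.094  0.133] [ 0.603 -0.105  0.109]
```

View pics/b.png

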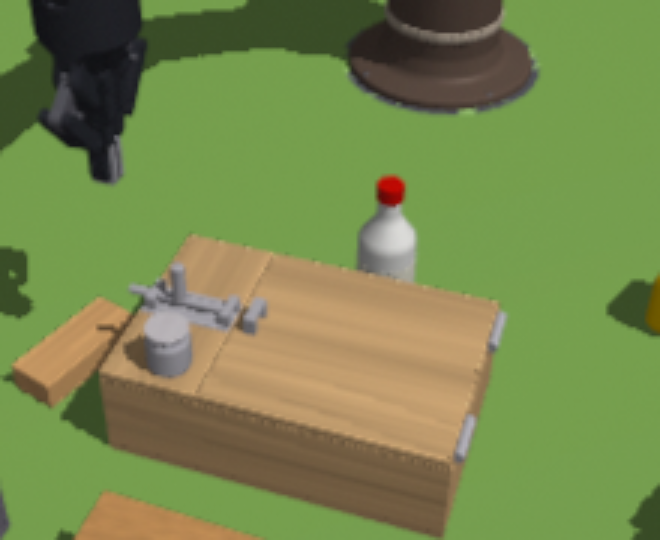

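The lid lies flat, flush with the deck, and the knob at (178,280) in the crop is still drawn back with the tin beside it. I'll lower the fingers behind the knob.

Request:
{"fn": "apply_moves", "kwargs": {"moves": [[1,0,0,-40,0,0,0],[1,0,0,-70,0,0,0],[1,0,0,-90,0,0,0],[1,0,0,-96,0,0,0],[1,0,0,-96,0,0,0],[1,0,15,-96,0,0,0],[1,0,22,-96,0,0,0],[1,0,25,-96,0,0,0],[1,0,28,-96,0,0,0]]}}

```text
t: 9.75
position: [0.6098, -0.1169, 0.1351]
tool_rot: [3.14, -0.0, 1.537]
contact_force: [-0.3, 0.2, -0.5]
grip_width: -0.0002
grasp_force: 0.0
```

Request:
{"fn": "apply_moves", "kwargs": {"moves": [[1,0,3,0,0,0,0],[1,0,6,0,0,0,0],[1,0,9,0,0,0,0],[1,0,12,0,0,0,0],[1,0,15,0,0,0,0],[1,0,18,0,0,0,0],[1,1,21,0,0,0,0],[1,1,24,0,0,0,0],[1,1,27,0,0,0,0]]}}

```text
t: 10.65
position: [0.6103, -0.0906, 0.1343]
tool_rot: [-3.141, 0.0, 1.536]
contact_force: [-0.1, -2.5, 1.2]
grip_width: -0.0001
grasp_force: 1.3
```

Request:
{"fn": "apply_moves", "kwargs": {"moves": [[1,0,2,0,0,0,0],[1,0,4,0,0,0,0],[1,0,6,0,0,0,0],[1,0,7,0,0,0,0],[1,0,8,0,0,0,0]]}}

```text
t: 11.15
position: [0.6104, -0.0827, 0.1343]
tool_rot: [3.142, 0.0, 1.536]
contact_force: [1.1, -2.0, 1.1]
grip_width: -0.0003
grasp_force: 1.3
```

Request:
{"fn": "apply_moves", "kwargs": {"moves": [[1,0,1,0,0,0,0],[1,0,2,0,0,0,0],[1,0,2,0,0,0,0]]}}

```text
t: 11.45
position: [0.6104, -0.0806, 0.1343]
tool_rot: [3.141, -0.0, 1.536]
contact_force: [0.4, -2.1, 0.7]
grip_width: 0.0001
grasp_force: 0.9
```

Request:
{"fn": "apply_moves", "kwargs": {"moves": [[1,0,1,0,0,0,0],[1,0,2,0,0,0,0],[1,0,2,0,0,0,0]]}}

```text
t: 11.75
position: [0.6105, -0.0786, 0.1343]
tool_rot: [3.141, -0.0, 1.536]
contact_force: [1.3, -1.3, 0.8]
grip_width: 0.0
grasp_force: 0.9
```

Request:
{"fn": "apply_moves", "kwargs": {"moves": [[1,0,1,0,0,0,0],[1,0,1,0,0,0,0]]}}

```text
t: 11.95
position: [0.6104, -0.0782, 0.1344]
tool_rot: [3.141, 0.001, 1.535]
contact_force: [2.6, -3.2, -0.9]
grip_width: -0.0002
grasp_force: 1.9
```

Request:
{"fn": "apply_moves", "kwargs": {"moves": [[1,0,1,0,0,0,0],[1,0,1,0,0,0,0],[1,0,1,0,0,0,0]]}}

```text
t: 12.25
position: [0.6104, -0.0781, 0.1344]
tool_rot: [3.141, 0.002, 1.535]
contact_force: [1.3, -5.5, -1.0]
grip_width: -0.0
grasp_force: 3.0
```

The tool has stopped advancing while the force rises, so the bolt is at its end stop. I'll back off, lift clear and check.

Request:
{"fn": "apply_moves", "kwargs": {"moves": [[1,0,-8,0,0,0,0],[1,0,-18,0,0,0,0],[1,0,-20,20,0,0,0],[1,0,-20,60,0,0,0],[1,0,-20,100,0,0,0],[1,0,-20,140,0,0,0],[1,0,-20,180,0,0,0],[1,0,-20,200,0,0,0],[1,0,-20,200,0,0,0],[1,0,-20,200,0,0,0]]}}

```text
t: 13.25
position: [0.6101, -0.0968, 0.3341]
tool_rot: [-3.141, -0.001, 1.536]
contact_force: [-0.5, 1.2, -0.5]
grip_width: 0.0002
grasp_force: 0.0
```

```bash
python3 - <<'E'
from h import *
p,d=cap('scene'); save('c.png',cv2.resize(p[130:310,180:400],None,fx=3,fy=3))
s=r.sense();print(s['position'],s['contact_force'])
for nn in('scene','side'):
    Y=cloud(nn,cap(nn)[1]); w=Y[(Y>np.array((.59,-.13,.11))).all(-1)&(Y<np.array((.63,-.03,.138))).all(-1)]; print(nn,len(w),np.median(w,0).round(4))
E
```

```text
[ 0.60975686 -0.09660561  0.33330369] [0.43219925 0.76959661 0.0267665 ]
scene 50 [ 0.6129 -0.0613  0.1259]
side 22 [ 0.609  -0.0669  0.1256]
```

View pics/c.png

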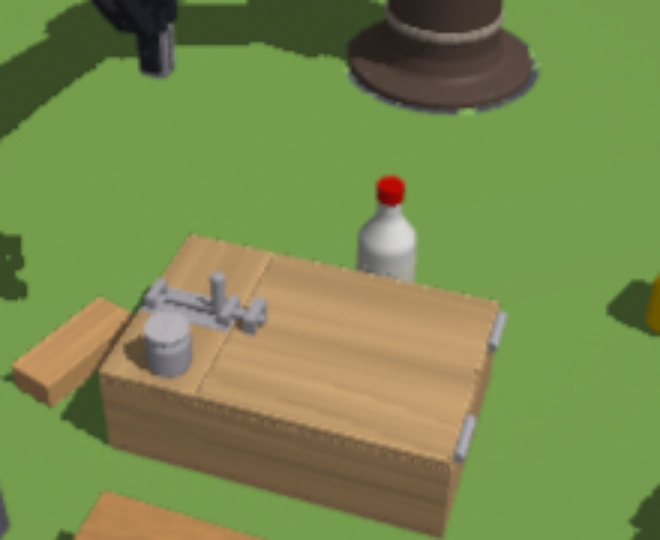

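The knob moved about 35 mm and is now at (217,290) in the crop. The rod passes through the keeper at (255,313), the lid is flat, and the tin and chest haven't moved.

```bash
python3 -c "
from rig import r
print(r.hand_in())"
```

```text
the job is handed in; nothing more can be done
None
```

The lid was pushed gently shut, then the bolt was slid to its end stop through the keeper; the chest and tin looked unmoved, the arm finished clear, and I handed the job in (no verdict was shown).

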